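# Hang the vacuum gauge on its hook in the locker

### The job

Put the vacuum gauge away: pick up the gauge that has the hanging strap, lower it through the hatch of the plywood gauge locker without touching the hatch frame, pass the eye of its strap over the nose of the hook inside, and press the strap down gently past the spring leaf until it is fully home on the hook. Leave it hanging plumb and let go; the gauge is delicate, so never push hard, and do not disturb the other things on the bench.

Things in the scene. Friction and masses are not known exactly. Their poses are not given: they have to be found in the camera images.
- gauge: The vacuum gauge, upright on the bench: grey steel case 60 mm wide (y), 30 deep (x), 60 tall; white dial on its front (-x, 5 mm proud); brass nipple low on the +y side (10 mm out). From the middle of its top rises the hanging strap, an upright steel flat bar 40 mm wide (y), 6 thick (x), centred over the origin, to 130 mm height. 0.27 to 0.49 kg. Origin: centre of underside, z up.
- eye (a point): Middle of the top edge of the eye in the gauge's strap, 116 mm above the gauge's origin, mid-thickness. The eye is a rectangular hole through the strap along x, 14 mm wide and 24 tall, 92 to 116 mm above the origin. The 14 mm of bar above it (to 130 mm) is the bridge, by which the gauge hangs.
- grip (a point): Where to take the gauge: midway between the strap's two upright edges, which are 40 mm apart (fingers close along the gauge's y), 118 mm above the gauge's origin.
- locker: The gauge locker: plywood cabinet fixed to the bench, 190 mm (x) by 240 (y), 180 tall, 12 mm walls and floor, lid folded away behind. Entered from above only, by the hatch in its top. Origin: centre of the underside; -x is its front, z up. One steel hook comes forward from its rear wall on its middle line y = 0.
- hook_mean (a point): Mean place, fixed in the locker at x = 26, y = 0, z = 150 mm, of the hook's seat where it meets its flange. The hook's height and side place are true, but it is on a threaded stem screwed in or out by hand: the real flange face is up to 16 mm nearer or farther in the locker's x than this point. Find the depth by touch. It does not yield under load.
- nose_mean (a point): Mean place of the nose's top: 11.5 mm nearer the front, 9 mm above the seat; shifts in x with the hook. Nose: 6 mm thick in x, 10 wide. The bar under it and the seat is 10 wide, 8 thick, underside 142 mm high. Throat between nose and flange: 8.5 mm. Flange: flat, upright, faces -x, 24 mm wide, from 18 mm below to 18 mm above the seat.
- leaf_mean (a point): Mean place of the spring leaf's hinge, on the flange 14 mm above the seat. The leaf, 8 mm wide, slants down into the throat to 4 mm off the flange near the seat. The strap's bridge must be pressed down past it to the seat, some 8 N, weight included; the weight alone hardly does it. Home: eye's top edge on the seat, 150 mm. Keep any push on it under 15 N.
- hatch: The hatch frame: four flat timber rails that make the locker's top, 20 mm thick, top face 180 mm high. Origin: centre of the opening, in the top face, straight above the locker's origin; axes as the locker's. The opening is 120 mm in x and 125 mm in y. Gauge, fingers and arm must not touch these rails.
- meter: Bystander: a meter with the same grey case and dial as the gauge but no hanging strap, only a 12 mm black knob and two brass terminals on top. Origin: centre of the underside.
- spanner: Bystander: steel open-ended spanner, 170 mm long, lying flat.
- pulley: Bystander: dark steel fan-belt pulley, 90 mm across, 36 mm tall, lying flat.
- oil: Bystander: grey plastic oil bottle, 60 mm across, 150 mm tall.
- paintcan: Bystander: open metal paint can, 100 mm across, 120 mm tall.
- carton: Bystander: cardboard carton 120 x 160 x 90 mm.
- piston: Bystander: aluminium engine piston, 68 mm across, 58 mm tall, upright.
Things that resemble listed ones, but are neither listed nor needed, are in the scene too. Leave any green look-alike of the gauge alone.

How it is judged:
At the end, for the whole second after the job is handed in: The gauge hangs at rest on the hook with the top edge of its eye within 2 mm of the seat's height and within 5 mm of the hook's middle line, plumb within 7 degrees and square to the locker within 14 degrees (z of eye in the frame of locker between 0.148 and 0.152 m and y of eye in the frame of locker between -0.005 and 0.005 m and x of eye in the frame of locker between 0.001 and 0.042 m and angle between gauge's own z axis and vertical below 0.12 rad and angle between the x axis of gauge and the x axis of locker, either way round below 0.25 rad and linear speed of gauge below 0.02 m/s and angular speed of gauge below 0.2 rad/s); the robot touches nothing.
It fails at once if the gauge, the fingers or the arm touch the hatch frame (contact force between any of gauge, the fingers, the arm and hatch above 0.5 N).
It fails at once if the gauge is pushed too hard against the hook or the locker (28 N, all contacts added up: weight, push and the 10 N or so of the leaf's own squeeze) (contact force between gauge and locker above 28 N).
It fails at once if a bystander is moved more than 15 mm (distance of any of meter, spanner, pulley, oil, paintcan, carton, piston from where it was at the start of the episode above 0.015 m).
It also fails if it takes over 53 s, if anything falls off the work surface, if the arm or the gripper's body presses on something with over 40 N, if the wrist force passes 120 N, or if a joint passes its speed limit or range.

### The arm

A 6-joint arm with a two-finger parallel gripper is mounted at the origin on the work surface. World frame = base frame: x ahead of the robot, y to its left, z up, the work surface at z = 0. Lengths are in m, angles in rad, forces in N, time in s.
With the tool pointing down it reaches from about 0.3 to 0.775 m from the base axis. Payload 14.6 kg.
Tool frame: the origin (TCP) lies on the centre line of the jaws, within the pads' length; the fingertips stand 19 mm ahead of it and the grasp point (between the pads) is the TCP; y points along the fingers, x is the direction in which the jaws open and shut, and the axes are right-handed (so a half turn about y gives the same grasp; the last joint's range is limited). The gripper opens to 94 mm and grips with 3 to 60 N. Pads are 16 mm wide; open, the fingers measure 119 mm over their backs; the gripper's body (75 mm by 177 mm) begins 78 mm behind the grasp point.
Start: joints at [-1.374, 0.3, 1.521, -0, 1.321, -0.067], TCP at [0.143, -0.531, 0.224] pointing down, gripper open.
Joint ranges: [-3.03, 3.03], [-0.79, 2.21], [0.23, 2.52], [-1.04, 4.18], [0, 3.07], [-2.55, 2.55]. Speed limits (rad/s): [2.22, 2.22, 2.57, 3.14, 3.14, 3.14].

### API

Orientations are given as [roll, pitch, yaw] about the fixed x, y, z axes, in that order (R = Rz(yaw) Ry(pitch) Rx(roll)).
In Python, from station import ctrl, optics gives the robot as it stands.
- The arm moves only by the tool jog_arm, never from a script. Its argument "targets" is a list of rows, each a list of 3 entries, a list of its own where there are three numbers: the finger opening in cm, from 0 to 9.4, then the shift along the tool's x, y, z in cm, then the turn about the tool's y in rad. A call has 1 to 10 rows; each row is the pose to reach, as a shift and turn from the pose commanded when the call began, along the tool's axes at that moment; what a row does not reach only later rows make up. A row lasts 1/10 s, in which the tool goes at most 50 mm and 8.59 degrees, less where a joint would pass 70% of its speed; a pose out of reach is approached as far as the arm can. A call with a gripper value outside its range is refused whole. The fingers move at their own pace and stop on an object; "grip_force" is the grip in N (left out, the last holds). Time passes only in rows, so rows that repeat a pose let the fingers close. It gives the time, the measured TCP pose, the force and the opening at its end, in the units of the state.
- ctrl.get_obs(): the state, without advancing time (a new reading comes with each control period).
- optics.camera(name): name is "side" or "top" or "wrist"; returns a dict with "img" (480x640x3 uint8, red, green, blue), "range_z" (480x640 float32, m along the optical axis (not along the pixel's ray), 0 where there is no reading), "camera_matrix" (3x3 intrinsics, pixels), "world_to_cam" (4x4, takes a point from world to camera coordinates); the wrist camera has in their place "mount" (4x4, takes a point from camera to tool coordinates, whose origin is the TCP and whose axes are the tool frame's). Camera axes: x right, y up, looking along -z (the intrinsics and any distortion apply to the point x, -y, -z); pixel columns grow to the right and rows downward; lengths in m; the calibration is good to about 2 mm. A picture is of the moment at which its call begins: read the wrist's pose just before it.
- ctrl.hand_in(): hands the job in, once; it reports no verdict.
The state is a dict: "time_s": time; "qpos": joint angles; "joint_vel": joint speeds; "tau": joint torques, N m; "ee_pos": TCP position; "eef_rot": TCP orientation; "force": force on the tool from outside, world axes, zero at the start; "moment": the same for the moment, N m; "grip_width": finger opening in m.
Only numpy, scipy, OpenCV 4.12 (cv2) and the standard library are available. Lean on these libraries where they do the work, as an engineer would, in place of code of your own. Each camera call takes 0.05 s, during which the arm holds its last target. There are 200 camera calls.

## Working session

There is one attempt and no reset: what is moved stays moved. The work goes in short steps, Python scripts to look and compute and a tool call to move; the robot and the scene stay as the last step left them, time stands still between calls to the robot, and variables do not carry over. Pictures are saved under pics/ and viewed, about 8 in all and at most 12, crops included, and the job is handed in when it is done.

Besides the shell and the picture viewer there is one more tool, called after "Call:" as name(argument=value, ...), one argument or row to a line, values as JSON. jog_arm: Moves the arm, as the interface text tells. Its arguments: {"type":"object","properties":{"targets":{"type":"array","items":{"type":"array"}},"grip_force":{"type":"number"}},"required":["targets"]}

```bash
mkdir -p pics; ls; cat > h.py <<'E'
import numpy as np, cv2, pickle
from station import ctrl, optics
from scipy.spatial.transform import Rotation as R
def snap(n):
    o=ctrl.get_obs(); c=optics.camera(n); T=np.eye(4)
    if n=="wrist":
        A=np.eye(4);A[:3,:3]=R.from_euler('xyz',o['eef_rot']).as_matrix();A[:3,3]=o['ee_pos'];T=A@c['mount']
    else: T=np.linalg.inv(c['world_to_cam'])
    c['T']=T; return c
def cloud(c):
    K=c['camera_matrix'];z=c['range_z'];v,u=np.mgrid[:480,:640]
    p=np.stack([(u-K[0,2])/K[0,0]*z,-(v-K[1,2])/K[1,1]*z,-z],-1)
    P=p@c['T'][:3,:3].T+c['T'][:3,3]; P[z==0]=np.nan; return P
def save(n,img): cv2.imwrite('pics/'+n,cv2.cvtColor(np.ascontiguousarray(img),cv2.COLOR_RGB2BGR))
E
python3 - <<'E'
from h import *
o=ctrl.get_obs();print(o)
for n in ('top','side'):
    c=snap(n);pickle.dump(c,open(n+'.pkl','wb'));save(n+'0.png',c['img']);print(c['camera_matrix'],c['T'].round(3),[k for k in c])
E
```

```text
pics
{'time_s': 0.0, 'qpos': array([-1.37360473e+00,  3.00463002e-01,  1.52160131e+00,  1.05612913e-05,
        1.32071245e+00, -6.66189745e-02]), 'joint_vel': array([ 0.00020143,  0.00262635, -0.00025578, -0.00095355,  0.0009024 ,
       -0.00056157]), 'tau': array([-5.47925611e-04, -5.31816208e+01, -3.52740633e+01,  7.08180713e-02,
        2.44169187e-02, -1.19804149e-04]), 'ee_pos': array([ 0.14335869, -0.5307267 ,  0.22388221]), 'eef_rot': array([-1.57070729e+00,  1.18080944e-03, -1.30698832e+00]), 'force': array([-0.07515773,  0.07909936, -0.53366918]), 'moment': array([ 0.0182716 , -0.04620497, -0.01118981]), 'grip_width': 0.09357247020004532}
[[516.94987359   0.         318.42578498]
 [  0.         516.94987359 253.49009964]
 [  0.           0.           1.        ]] [[ 0.022  0.983 -0.181  0.318]
 [-1.     0.019 -0.015  0.055]
 [-0.011  0.181  0.983  1.343]
 [ 0.     0.     0.     1.   ]] ['img', 'range_z', 'camera_matrix', 'world_to_cam', 'T']
[[604.2198228    0.         323.19618829]
 [  0.         604.2198228  239.46692843]
 [  0.           0.           1.        ]] [[ 0.999  0.04  -0.034  0.502]
 [-0.052  0.65  -0.758 -1.129]
 [-0.008  0.759  0.651  1.135]
 [ 0.     0.     0.     1.   ]] ['img', 'range_z', 'camera_matrix', 'world_to_cam', 'T']
```

View pics/top0.png

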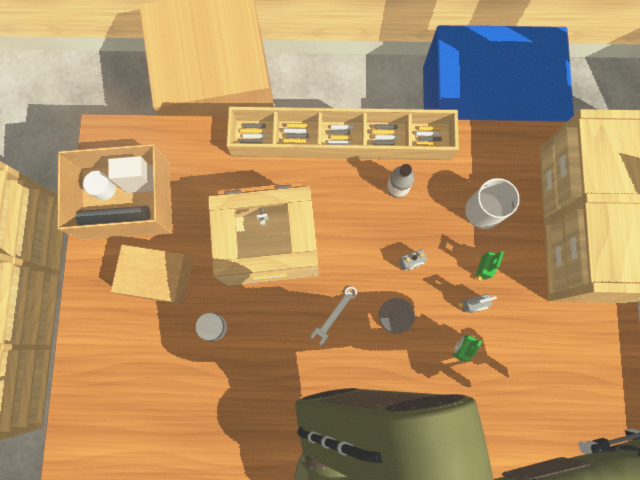

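View pics/side0.png

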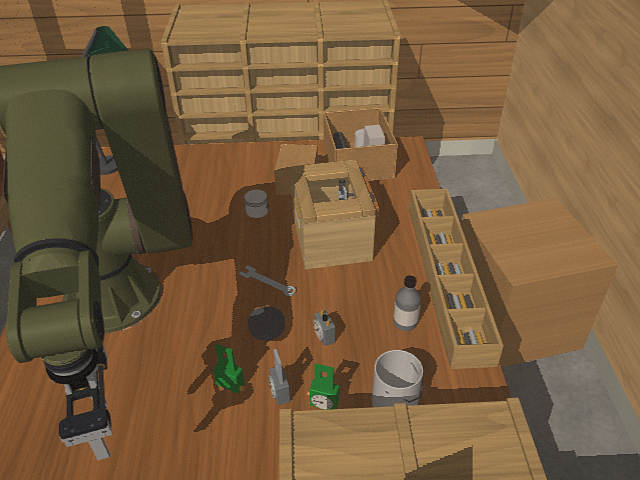

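Candidates: grey case with upright strap at top (478,303) / side (278,378); grey case with knob and no strap (meter) at top (412,260) / side (325,325); green look-alikes at top (489,264) and (467,348). The grey one with the strap fits. I'll confirm it in a crop and measure it along with the locker.

```bash
python3 - <<'E'
from h import *
t=pickle.load(open('top.pkl','rb'));s=pickle.load(open('side.pkl','rb'))
a=cv2.resize(s['img'][320:440,210:360],None,fx=4,fy=4)[:, :]
b=cv2.resize(t['img'][180:290,200:330],None,fx=4,fy=4)
w=np.zeros((600,800,3),np.uint8); 
a=cv2.resize(s['img'][330:430,230:340],(400,364)); b=cv2.resize(t['img'][180:290,202:327],(400,352));
w[:364,:400]=a; w[:352,400:]=b; save('crop.png',w)
Pt,Ps=cloud(t),cloud(s)
def grey(c): 
    i=c['img'].astype(int); return (i.max(-1)-i.min(-1)<25)
for n,P,c,(r0,r1,c0,c1) in (('top',Pt,t,(285,325,455,505)),('side',Ps,s,(335,415,255,300))):
    q=P[r0:r1,c0:c1]; m=(q[...,2]>.008)
    q=q[m];print(n,len(q))
    for lo,hi in ((.008,.055),(.055,.066),(.075,.14),(.12,.14)):
        k=q[(q[:,2]>lo)&(q[:,2]<hi)]
        if len(k)<4: continue
        (cx,cy),(w_,h_),ang=cv2.minAreaRect((k[:,:2]*1000).astype(np.float32)); print(lo,hi,len(k),k.min(0).round(3),k.max(0).round(3),'rect',cx,cy,w_,h_,ang,k.mean(0).round(4))
for n,P,(r0,r1,c0,c1) in (('top',Pt,(175,295,200,330)),('side',Ps,(155,250,285,385))):
    q=P[r0:r1,c0:c1].reshape(-1,3);k=q[(q[:,2]>.172)&(q[:,2]<.19)]
    r=cv2.minAreaRect((k[:,:2]*1000).astype(np.float32));print(n,'locker',len(k),r,np.median(k[:,2]))
    box=cv2.boxPoints(r);print(box)
E
```

```text
top 443
0.008 0.055 120 [ 0.416 -0.403  0.008] [ 0.482 -0.279  0.055] rect 446.8858947753906 -343.990478515625 53.63331604003906 126.1722640991211 7.608584880828857 [ 0.4315 -0.3043  0.0343]
0.055 0.066 248 [ 0.419 -0.355  0.055] [ 0.46  -0.291  0.066] rect 437.8116455078125 -323.95477294921875 33.77825927734375 59.70637130737305 15.050134658813477 [ 0.4383 -0.3227  0.0599]
0.075 0.14 68 [ 0.432 -0.344  0.075] [ 0.448 -0.304  0.137] rect 439.89935302734375 -324.1745300292969 5.893704891204834 41.73712158203125 15.085973739624023 [ 0.4385 -0.3193  0.1216]
0.12 0.14 49 [ 0.433 -0.344  0.124] [ 0.448 -0.305  0.137] rect 440.13714599609375 -324.7145080566406 5.715564727783203 40.57058334350586 15.085973739624023 [ 0.4397 -0.3232  0.1307]
side 814
0.008 0.055 299 [ 0.381 -0.359  0.008] [ 0.461 -0.161  0.055] rect 424.3687438964844 -257.2967224121094 43.780601501464844 204.96865844726562 12.630326271057129 [ 0.4347 -0.3261  0.0319]
0.055 0.066 254 [ 0.418 -0.358  0.055] [ 0.461 -0.298  0.066] rect 437.1882629394531 -327.8736267089844 34.59510040283203 62.62408447265625 15.912067413330078 [
[... 161 characters left out ...]
1406 16.346710205078125 [ 0.4401 -0.3307  0.11  ]
0.12 0.14 61 [ 0.432 -0.346  0.121] [ 0.447 -0.306  0.134] rect 439.4468078613281 -325.4291687011719 6.053874492645264 41.039268493652344 14.72864055633545 [ 0.4397 -0.3275  0.1282]
top locker 5818 ((590.5382690429688, 205.4764404296875), (203.8775634765625, 240.28704833984375), 7.254865646362305) 0.18006744805688824
[[474.24347 311.78494]
 [504.5877   73.42161]
 [706.83307  99.16794]
 [676.48883 337.53128]]
side locker 2753 ((590.6381225585938, 204.29627990722656), (202.9278106689453, 253.31048583984375), 7.076676845550537) 0.1788894079690243
[[474.3435   317.4866  ]
 [505.55078   66.105774]
 [706.93274   91.10596 ]
 [675.72546  342.4868  ]]
```

View pics/crop.png

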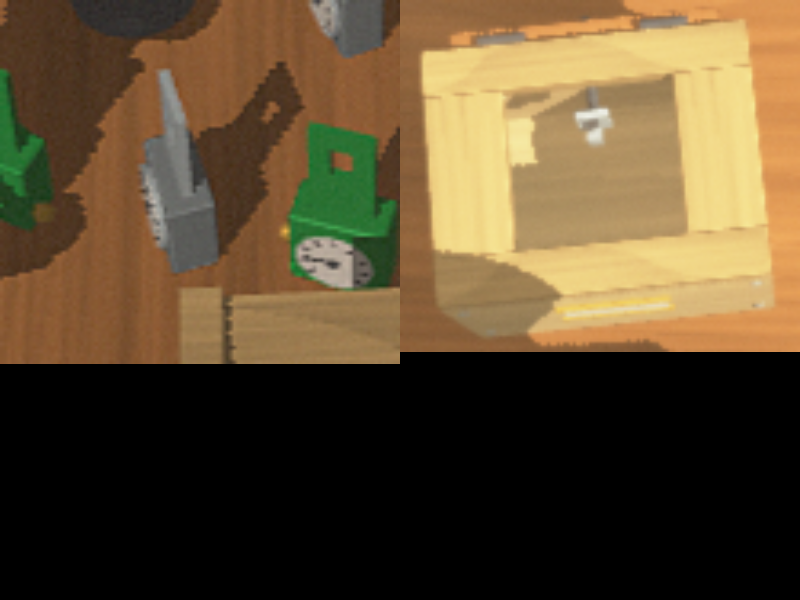

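The crop confirms it: the grey case with the strap at side (278,378), with the eye showing in its shadow. Gauge is at about (0.440, -0.325), yaw 15°, and the jaws are already square to it. Going above it.

Call:
jog_arm(
  targets=[
    [9.4,[-12.1,0,34.0],0],
    [9.4,[-12.1,0,34.0],0],
    [9.4,[-12.1,0,34.0],0],
    [9.4,[-12.1,0,34.0],0],
    [9.4,[-12.1,0,34.0],0],
    [9.4,[-12.1,0,34.0],0],
    [9.4,[-12.1,0,34.0],0],
    [9.4,[-12.1,0,34.0],0],
    [9.4,[-12.1,0,34.0],0],
    [9.4,[-12.1,0,34.0],0],
  ],
)

```text
time_s: 1.1
ee_pos: [0.4393, -0.326, 0.2242]
eef_rot: [-1.571, 0.0, -1.307]
force: [-0.8, -0.2, -0.4]
grip_width: 0.0939
```

```bash
python3 - <<'E'
from h import *
o=ctrl.get_obs();print(o['ee_pos'],o['eef_rot'],o['force'],o['time_s'])
c=snap('wrist');save('w1.png',c['img']);P=cloud(c)
i=c['img'].astype(int)
m=(P[...,2]>.1)&(P[...,2]<.15)&(np.hypot(P[...,0]-.44,P[...,1]+.325)<.04)&(i.max(-1)-i.min(-1)<30)
k=P[m];print(len(k),cv2.minAreaRect((k[:,:2]*1000).astype(np.float32)),k[:,2].max())
E
```

```text
[ 0.4393116  -0.32603025  0.2241784 ] [-1.57139637e+00  4.07038573e-04 -1.30725588e+00] [-0.78310733 -0.21603672 -0.42663157] 1.1
840 ((439.62518310546875, -322.9704895019531), (6.540107250213623, 39.835968017578125), 15.030586242675781) 0.13160736566362707
```

View pics/w1.png

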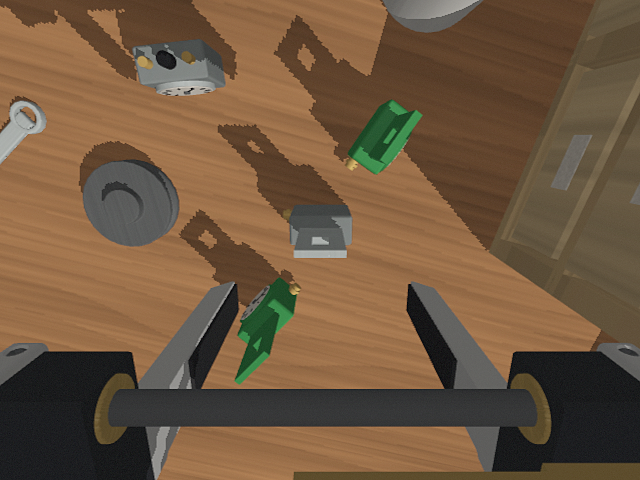

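The wrist view shows the grey strap at (320,252), centred between the jaws, with the green ones clear of the fingers. Going down to grip.

Call:
jog_arm(
  targets=[
    [7.5,[-0.3,0,0.1],0],
    [7.5,[-0.3,4,0.1],0],
    [7.5,[-0.3,8,0.1],0],
    [7.5,[-0.3,9.5,0.1],0],
    [7.5,[-0.3,10.6,0.1],0],
    [7.5,[-0.3,10.6,0.1],0],
    [7.5,[-0.3,10.6,0.1],0],
  ],
)

```text
time_s: 1.85
ee_pos: [0.4404, -0.3229, 0.1194]
eef_rot: [-1.57, -0.001, -1.308]
force: [-0.3, -0.9, 0.9]
grip_width: 0.075
```

Call:
jog_arm(
  targets=[
    [3.5,[0,0,0],0],
    [3.5,[0,0,0],0],
    [3.5,[0,0,0],0],
    [3.5,[0,0,0],0],
    [3.5,[0,0,0],0],
    [3.5,[0,0,0],0],
    [3.5,[0,0,0],0],
    [3.5,[0,0,0],0],
  ],
  grip_force=40,
)

```text
time_s: 2.65
ee_pos: [0.4403, -0.3224, 0.1185]
eef_rot: [-1.571, -0.0, -1.307]
force: [1.3, -0.2, 2.2]
grip_width: 0.0392
```

Call:
jog_arm(
  targets=[
    [3.5,[0,-1,0],0],
    [3.5,[0,-4,0],0],
    [3.5,[0,-8,0],0],
    [3.5,[0,-12,0],0],
    [3.5,[0,-16,0],0],
    [3.5,[0,-20,0],0],
    [3.5,[0,-23,0],0],
    [3.5,[0,-23,0],0],
    [3.5,[0,-23,0],0],
  ],
)

```text
time_s: 3.55
ee_pos: [0.4401, -0.3221, 0.3476]
eef_rot: [-1.571, 0.001, -1.307]
force: [0.2, 0.1, -4.2]
grip_width: 0.0395
```

```bash
cat >> h.py <<'E'
def fit(P,yaw=7.2,o=(.59,.205),box=.15):
    """hatch edges + hook points in a frame at o with yaw"""
    Rz=R.from_euler('z',-yaw,degrees=True).as_matrix()
    q=(P-np.array([*o,0]))@Rz.T; q=q[np.isfinite(q[...,0])]
    q=q[(abs(q[:,0])<box)&(abs(q[:,1])<box)]
    top=q[(q[:,2]>.170)&(q[:,2]<.19)]; out={}
    a=top[abs(top[:,1])<.045]; out['x-']=a[a[:,0]<0][:,0]; out['x+']=a[(a[:,0]>0)][:,0]
    b=top[abs(top[:,0])<.035]; out['y-']=b[b[:,1]<0][:,1]; out['y+']=b[b[:,1]>0][:,1]
    r={}
    for k,v in out.items():
        if len(v)>5:r[k]=(np.percentile(v,2).round(4),np.percentile(v,98).round(4))
    hk=q[(abs(q[:,1])<.016)&(q[:,2]>.135)&(q[:,2]<.172)&(q[:,0]>-.03)&(q[:,0]<.058)]
    return r,hk,q,top
E
python3 - <<'E'
from h import *
for n in ('top','side'):
    c=pickle.load(open(n+'.pkl','rb'));P=cloud(c);r,hk,q,top=fit(P);print(n,r)
    # yaw from outer front / side edges and inner edges
    for nm,sel,ax in (('y- inner',(abs(top[:,0])<.05),1),('x- inner',abs(top[:,1])<.05,0)):
        t=top[sel]; e=[]
        for s in np.arange(-.045,.046,.01):
            u=t[(abs(t[:,1-ax]-s)<.005)]
            for sg in (-1,1):
                w=u[(u[:,ax]*sg>0.03),ax]*sg
                if len(w): e.append((sg,s,w.min()*sg,w.max()*sg))
        e=np.array(e)
        for sg in (-1,1):
            d=e[e[:,0]==sg]; 
            if len(d)>3: print(nm,sg,'inner',np.polyfit(d[:,1],d[:,2],1).round(4),'outer',np.polyfit(d[:,1],d[:,3],1).round(4))
    print(hk[np.argsort(hk[:,0])].round(4)[::max(1,len(hk)//25)])
E
```

```text
top {'x-': (np.float64(-0.1004), np.float64(-0.0665)), 'x+': (np.float64(0.054), np.float64(0.1012)), 'y-': (np.float64(-0.1185), np.float64(-0.0631)), 'y+': (np.float64(0.0628), np.float64(0.1186))}
y- inner -1 inner [-0.001  -0.0627] outer [ 0.0007 -0.1191]
y- inner 1 inner [-0.0023  0.0624] outer [0.0051 0.1195]
x- inner -1 inner [ 0.0003 -0.066 ] outer [-0.0008 -0.1006]
x- inner 1 inner [0.0309 0.0475] outer [0.0048 0.1026]
[[ 1.460e-02 -2.900e-03  1.530e-01]
 [ 1.620e-02 -1.000e-04  1.478e-01]
 [ 1.720e-02  1.500e-03  1.543e-01]
 [ 1.850e-02  3.100e-03  1.596e-01]
 [ 2.020e-02 -1.900e-03  1.603e-01]
 [ 2.480e-02 -3.600e-03  1.514e-01]
 [ 2.630e-02 -1.800e-03  1.558e-01]
 [ 2.770e-02 -2.400e-03  1.594e-01]
 [ 2.930e-02 -8.400e-03  1.697e-01]
 [ 2.960e-02  4.000e-03  1.643e-01]
 [ 2.990e-02  8.600e-03  1.649e-01]
 [ 3.020e-02 -3.600e-03  1.682e-01]
 [ 3.040e-02 -9.300e-03  1.557e-01]
 [ 3.080e-02  5.600e-03  1.697e-01]
 [ 3.110e-02 -6.800e-03  1.542e-01]
 [ 3.150e-02  1.030e-02  1.690e-01]
 [ 3.270e-02 -8.300e-03  1.661e-01]
 [ 3.350e-02 -1.160e-02  1.523e-01]
 [ 3.390e-02  1.100e
[... 1155 characters left out ...]
-03  1.446e-01]
 [ 2.820e-02 -1.000e-04  1.627e-01]
 [ 2.950e-02 -7.300e-03  1.643e-01]
 [ 3.000e-02 -6.000e-03  1.464e-01]
 [ 3.070e-02 -3.200e-03  1.374e-01]
 [ 3.090e-02 -1.500e-02  1.528e-01]
 [ 3.130e-02 -1.370e-02  1.450e-01]
 [ 3.230e-02  6.600e-03  1.675e-01]
 [ 3.350e-02 -1.200e-03  1.661e-01]
 [ 3.430e-02 -1.220e-02  1.503e-01]
 [ 3.500e-02 -7.200e-03  1.668e-01]
 [ 3.770e-02 -8.900e-03  1.508e-01]
 [ 3.950e-02 -3.000e-04  1.546e-01]
 [ 4.460e-02 -3.000e-03  1.490e-01]
 [ 4.760e-02 -2.800e-03  1.450e-01]
 [ 5.150e-02  2.600e-03  1.475e-01]
 [ 5.440e-02 -7.600e-03  1.679e-01]
 [ 5.480e-02  4.800e-03  1.454e-01]
 [ 5.520e-02 -3.700e-03  1.683e-01]
 [ 5.740e-02 -8.800e-03  1.481e-01]]
```

Hatch centre is at about (0.584, 0.204), yaw 7.2°. By camera the flange is roughly 9–10 mm behind its mean place. Carrying the gauge to above the front half of the hatch.

Call:
jog_arm(
  targets=[
    [3.5,[-2,0,1.1],0.01],
    [3.5,[-5,0,2.8],0.02],
    [3.5,[-9,0,5.1],0.04],
    [3.5,[-13.4,0,7.6],0.06],
    [3.5,[-17.8,0,10.1],0.08],
    [3.5,[-22.2,0,12.6],0.1],
    [3.5,[-26.6,0,15.1],0.12],
    [3.5,[-31,0,17.6],0.138],
    [3.5,[-35.4,0,20],0.138],
    [3.5,[-39.2,0,22.2],0.138],
  ],
)

```text
time_s: 4.55
ee_pos: [0.552, 0.1162, 0.3461]
eef_rot: [-1.574, -0.0, -1.445]
force: [0.7, -1.2, -2.6]
grip_width: 0.0396
```

```bash
cat >> h.py <<'E'
def go(x,y,z=None,yaw=7.2,o=(.59,.205)):
    """tool-frame move (cm, rad) to bring TCP to (x,y) in locker-fit frame"""
    s=ctrl.get_obs();A=R.from_euler('xyz',s['eef_rot']).as_matrix()
    w=R.from_euler('z',yaw,degrees=True).apply([x,y,0])+np.array([*o,0]);w[2]=s['ee_pos'][2] if z is None else z
    now=R.from_euler('z',-yaw,degrees=True).apply(s['ee_pos']-np.array([*o,0]))
    print('now F',now.round(4),'yawF',np.degrees(s['eef_rot'][2])+90-yaw,'move cm',(A.T@(w-s['ee_pos'])*100).round(2),'turn',-(np.radians(yaw-90)-s['eef_rot'][2]),'f',s['force'].round(1),'m',s['moment'].round(2),s['time_s'])
E
python3 -c "
from h import *
go(-.015,0)"
```

```text
now F [-0.0489 -0.0833  0.3461] yawF 0.026167358596853596 move cm [-8.33 -0.01  3.39] turn 0.0004567065640652679 f [ 0.7 -1.2 -2.6] m [-0.09  0.01 -0.02] 4.55
```

Call:
jog_arm(
  targets=[
    [3.5,[-3.5,0,1.4],0],
    [3.5,[-6.5,0,2.6],0],
    [3.5,[-8.4,0,3.4],0],
    [3.5,[-8.4,0,3.4],0],
    [3.5,[-8.4,0,3.4],0],
    [3.5,[-8.4,0,3.4],0],
    [3.5,[-8.4,0,3.4],0],
  ],
)

```text
time_s: 5.25
ee_pos: [0.5755, 0.2007, 0.3483]
eef_rot: [-1.571, -0.0, -1.446]
force: [-0.1, -0.1, -3.0]
grip_width: 0.0398
```

```bash
python3 - <<'E'
from h import *
go(-.015,0)
Rz=R.from_euler('z',-7.2,degrees=True).as_matrix()
ims=[]
for n in ('wrist','top','side'):
    c=snap(n);pickle.dump(c,open(n+'1.pkl','wb'));P=cloud(c);r,hk,q,top=fit(P);print(n,r)
    Q=(P-np.array([.59,.205,0]))@Rz.T
    # strap / case of the held gauge
    g=Q[(abs(Q[...,0]+.015)<.05)&(abs(Q[...,1])<.06)]
    for lo,hi in ((.225,.285),(.286,.3),(.31,.33)):
        k=g[(g[:,2]>lo)&(g[:,2]<hi)]
        if len(k)>10: print(' gauge',lo,len(k),np.percentile(k,1,axis=0).round(4),np.percentile(k,99,axis=0).round(4))
    ns=hk[(hk[:,2]>.150)&(hk[:,0]<.0245)&(hk[:,0]>.01)]
    if len(ns)>3: print(' nose',len(ns),np.percentile(ns,3,axis=0).round(4),np.percentile(ns,97,axis=0).round(4))
    fl=hk[(hk[:,2]>.160)&(hk[:,0]>.0245)&(hk[:,0]<.04)]
    if len(fl)>3: print(' flange',len(fl),np.percentile(fl,3,axis=0).round(4),np.percentile(fl,97,axis=0).round(4))
    ims.append(c['img'])
w=np.zeros((480,800,3),np.uint8);w[:,:400]=cv2.resize(ims[0],(400,300))[:1].repeat(480,0)*0
w[:300,:400]=cv2.resize(ims[0],(400,300));w[:400,400:]=cv2.resize(ims[2][100:280,250:430],(400,400))
save('w2.png',w)
E
```

```text
now F [-0.0149 -0.0025  0.3483] yawF -0.05413691549986499 move cm [-0.25 -0.   -0.01] turn -0.0009448674223466735 f [-0.1 -0.1 -3. ] m [ 0.01 -0.05  0.05] 5.25
wrist {'x-': (np.float64(-0.098), np.float64(-0.066)), 'x+': (np.float64(0.0545), np.float64(0.1003)), 'y-': (np.float64(-0.1165), np.float64(-0.0608)), 'y+': (np.float64(0.0642), np.float64(0.1199))}
 gauge 0.225 1690 [-0.0126 -0.0307  0.2342] [-0.0008  0.0368  0.2848]
 gauge 0.286 2400 [-0.024  -0.0312  0.2864] [-0.0012  0.0271  0.2992]
 gauge 0.31 1058 [-0.0188 -0.0215  0.3102] [-0.0068  0.0181  0.3296]
 nose 76 [ 0.0159 -0.003   0.1503] [0.0227 0.0059 0.1599]
 flange 189 [ 0.0282 -0.0091  0.1607] [0.0356 0.0127 0.1687]
top {'x+': (np.float64(0.058), np.float64(0.09)), 'y-': (np.float64(-0.1186), np.float64(-0.0633)), 'y+': (np.float64(0.0886), np.float64(0.0985))}
side {'x-': (np.float64(-0.1005), np.float64(-0.0665)), 'x+': (np.float64(0.0539), np.float64(0.1)), 'y-': (np.float64(-0.1236), np.float64(-0.0642)), 'y+': (np.float64(0.0585), np.float64(0.1168))}
 gauge 0.225 274 [-0.0366 -0.0392  0.2311] [-0.0028  0.016   0.2848]
 gauge 0.286 131 [-0.0322 -0.0374  0.2862] [-0.0021  0.0245  0.2998]
 gauge 0.31 26 [-0.0202 -0.0274  0.3102] [-0.0134  0.0152  0.3287]
 nose 13 [ 0.0143 -0.0101  0.1513] [0.0218 0.0048 0.1608]
 flange 22 [ 0.0284 -0.015   0.1606] [0.0353 0.0097 0.1705]
```

View pics/w2.png

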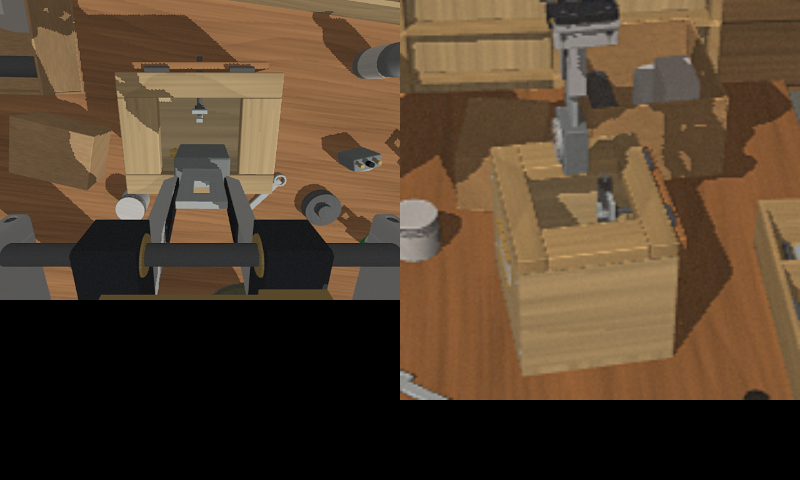

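The gauge hangs centred over the hatch's front half, and the hook nose is visible at (199,112) in the wrist image. Lowering through the hatch with about 20 mm clearance all round.

Call:
jog_arm(
  targets=[
    [3.5,[-0.35,1,0],0],
    [3.5,[-0.35,4,0],0],
    [3.5,[-0.35,7,0],0],
    [3.5,[-0.35,10,0],0],
    [3.5,[-0.35,13,0],0],
    [3.5,[-0.35,15.5,0],0],
    [3.5,[-0.35,17.5,0],0],
    [3.5,[-0.35,18.3,0],0],
    [3.5,[-0.35,18.3,0],0],
    [3.5,[-0.35,18.3,0],0],
  ],
)

```text
time_s: 6.4
ee_pos: [0.5755, 0.2052, 0.1664]
eef_rot: [-1.57, 0.0, -1.445]
force: [0.5, -0.6, -3.0]
grip_width: 0.0397
```

```bash
python3 - <<'E'
from h import *
go(0.0,0.001,.165)
c=snap('wrist');pickle.dump(c,open('wrist2.pkl','wb'));P=cloud(c)
Q=(P-np.array([.59,.205,0]))@R.from_euler('z',-7.2,degrees=True).as_matrix().T
r,hk,q,top=fit(P);print(r)
for nm,lo,hi in (('strap',(-.03,-.03,.15),(.005,.03,.2)),('nose',(.008,-.015,.15),(.0245,.015,.165)),('flange',(.0245,-.02,.15),(.04,.02,.172))):
    m=np.all((Q>lo)&(Q<hi),-1);k=Q[m]
    if len(k)>5: vv,uu=np.nonzero(m);print(nm,len(k),np.percentile(k,2,axis=0).round(4),np.percentile(k,98,axis=0).round(4),'px',uu.min(),uu.max(),vv.min(),vv.max())
save('w3.png',np.hstack([cv2.resize(c['img'],(640,480))[:, 0:0],cv2.resize(c['img'][150:390,170:470],(750,600))]))
E
```

```text
now F [-0.0144  0.002   0.1664] yawF 0.006432743269559005 move cm [0.1  0.14 1.44] turn 0.00011227254998935621 f [ 0.5 -0.6 -3. ] m [ 0.01 -0.02 -0.02] 6.4
{'x-': (np.float64(-0.0988), np.float64(-0.0043)), 'x+': (np.float64(0.0555), np.float64(0.1004)), 'y-': (np.float64(-0.1161), np.float64(-0.0096)), 'y+': (np.float64(0.0099), np.float64(0.1194))}
strap 5329 [-0.0188 -0.0278  0.1517] [-0.0041  0.029   0.1989] px 256 401 283 366
nose 352 [ 0.0154 -0.0033  0.1502] [0.0242 0.0062 0.1598] px 316 335 232 253
flange 1208 [ 0.0281 -0.0097  0.1509] [0.0395 0.0129 0.1686] px 300 351 202 231Traceback (most recent call last):
  File "<stdin>", line 9, in <module>
    return _nx.concatenate(arrs, 1, dtype=dtype, casting=casting)
           ~~~~~~~~~~~~~~~^^^^^^^^^^^^^^^^^^^^^^^^^^^^^^^^^^^^^^^
ValueError: all the input array dimensions except for the concatenation axis must match exactly, but along dimension 0, the array at index 0 has size 480 and the array at index 1 has size 600
```

```bash
python3 - <<'E'
from h import *
c=pickle.load(open('wrist2.pkl','rb'));save('w3.png',cv2.resize(c['img'][190:390,200:450],(750,600),interpolation=cv2.INTER_NEAREST))
P=cloud(c);Q=(P-np.array([.59,.205,0]))@R.from_euler('z',-7.2,degrees=True).as_matrix().T
for v in (300,310,320,330): print(v,[(u,*Q[v,u].round(3)) for u in range(262,396,8)])
E
```

```text
300 [(262, np.float64(-0.004), np.float64(0.032), np.float64(0.172)), (270, np.float64(-0.004), np.float64(0.028), np.float64(0.171)), (278, np.float64(-0.005), np.float64(0.025), np.float64(0.17)), (286, np.float64(-0.013), np.float64(0.023), np.float64(0.153)), (294, np.float64(-0.013), np.float64(0.018), np.float64(0.153)), (302, np.float64(-0.012), np.float64(0.014), np.float64(0.155)), (310, np.float64(-0.016), np.float64(0.01), np.float64(0.147)), (318, np.float64(-0.08), np.float64(0.007), np.float64(0.013)), (326, np.float64(-0.081), np.float64(-0.0), np.float64(0.012)), (334, np.float64(-0.082), np.float64(-0.008), np.float64(0.01)), (342, np.float64(-0.012), np.float64(-0.007), np.float64(0.155)), (350, np.float64(-0.013), np.float64(-0.012), np.float64(0.153)), (358, np.float64(-0.012), np.float64(-0.016), np.float64(0.154)), (366, np.float64(-0.005), np.float64(-0.018), np.float64(0.169)), (374, np.float64(-0.005), np.float64(-0.022), np.float64(0.17)), (382, np.float64(-0.004), np.float64(-0.026), np.float64(0.172)), (390, np.float64(-0.081), np.float64(-0.063), np.float
[... 2657 characters left out ...]
17), np.float64(0.009), np.float64(0.178)), (318, np.float64(-0.017), np.float64(0.005), np.float64(0.178)), (326, np.float64(-0.017), np.float64(0.001), np.float64(0.177)), (334, np.float64(-0.017), np.float64(-0.003), np.float64(0.177)), (342, np.float64(-0.017), np.float64(-0.006), np.float64(0.177)), (350, np.float64(-0.017), np.float64(-0.01), np.float64(0.177)), (358, np.float64(-0.017), np.float64(-0.014), np.float64(0.178)), (366, np.float64(-0.013), np.float64(-0.017), np.float64(0.184)), (374, np.float64(-0.005), np.float64(-0.018), np.float64(0.197)), (382, np.float64(-0.005), np.float64(-0.021), np.float64(0.198)), (390, np.float64(-0.005), np.float64(-0.025), np.float64(0.198))]
```

View pics/w3.png

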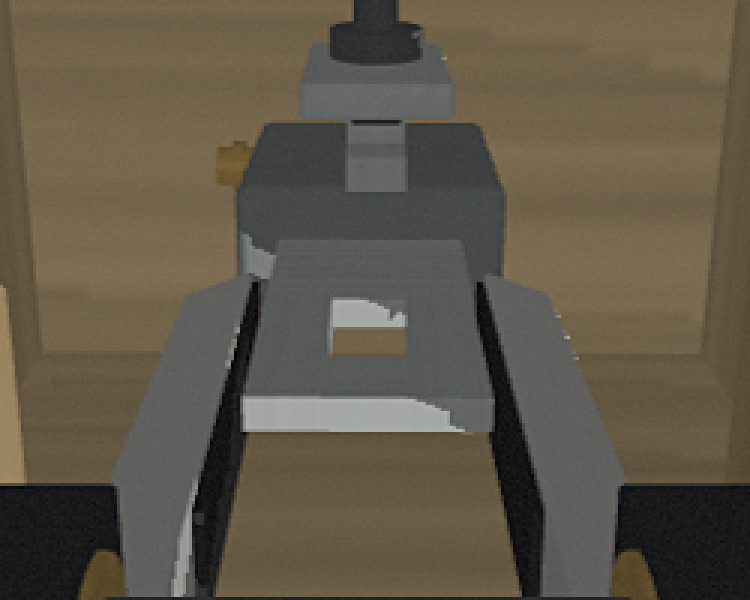

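The strap's eye is at crop (368,327) and the hook nose at (376,165): the gauge needs 1 mm towards -y. The flange is about 41 mm behind the strap's rear face. Correcting and moving in, stopping short of the flange.

Call:
jog_arm(
  targets=[
    [3.5,[0.1,0.12,0],0],
    [3.5,[0.1,0.12,0.6],0],
    [3.5,[0.1,0.12,1.2],0],
    [3.5,[0.1,0.12,1.8],0],
    [3.5,[0.1,0.12,2.2],0],
    [3.5,[0.1,0.12,2.2],0],
    [3.5,[0.1,0.12,2.2],0],
  ],
)

```text
time_s: 7.15
ee_pos: [0.597, 0.2068, 0.164]
eef_rot: [-1.571, -0.0, -1.445]
force: [-0.4, -0.0, -3.1]
grip_width: 0.0398
```

```bash
python3 - <<'E'
from h import *
go(0.02,0.001,.165)
c=snap('wrist');save('w4.png',cv2.resize(c['img'][190:390,200:450],(750,600),interpolation=cv2.INTER_NEAREST))
P=cloud(c);Q=(P-np.array([.59,.205,0]))@R.from_euler('z',-7.2,degrees=True).as_matrix().T
for v in (310,320): print(v,[(u,*Q[v,u].round(4).tolist()) for u in (294,326,350)])
E
```

```text
now F [0.0072 0.0009 0.164 ] yawF 0.005423911059270203 move cm [-0.01 -0.1   1.28] turn 9.466510631961356e-05 f [-0.4 -0.  -3.1] m [ 0.04  0.03 -0.  ] 7.15
310 [(294, 0.0088, 0.0163, 0.1626), (326, 0.0093, 0.0001, 0.1635), (350, 0.0088, -0.0121, 0.1626)]
320 [(294, 0.0091, 0.0154, 0.1733), (326, 0.0092, 0.0002, 0.1735), (350, 0.0091, -0.0113, 0.1734)]
```

View pics/w4.png

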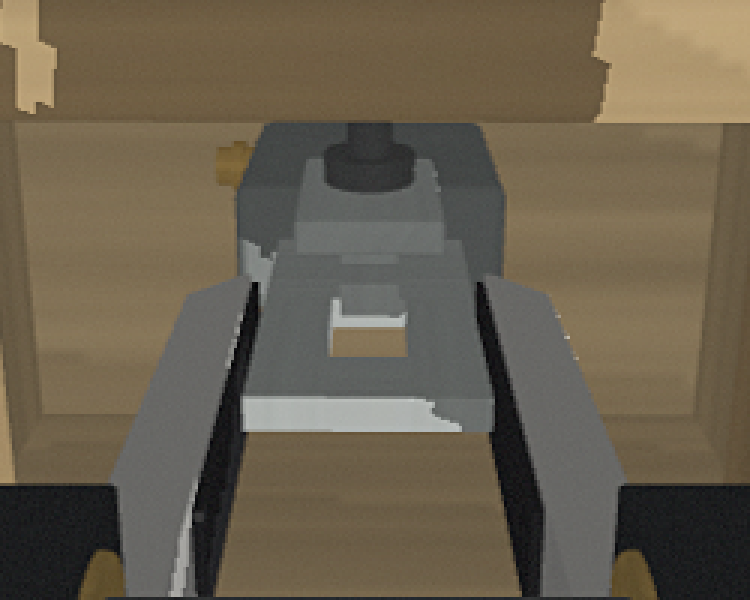

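Nose (373,290) lines up with the eye (368,327), within about 0.5 mm sideways. Advancing over the nose and then creeping towards the flange.

Call:
jog_arm(
  targets=[
    [3.5,[0,-0.1,0],0],
    [3.5,[0,-0.1,0.3],0],
    [3.5,[0,-0.1,0.6],0],
    [3.5,[0,-0.1,0.9],0],
    [3.5,[0,-0.1,1.2],0],
    [3.5,[0,-0.1,1.4],0],
    [3.5,[0,-0.1,1.4],0],
    [3.5,[0,-0.1,1.4],0],
    [3.5,[0,-0.1,1.4],0],
  ],
)

```text
time_s: 8.1
ee_pos: [0.6109, 0.2086, 0.1653]
eef_rot: [-1.571, 0.0, -1.445]
force: [0.4, 0.9, -3.2]
grip_width: 0.0397
```

Call:
jog_arm(
  targets=[
    [3.5,[0,0,0.05],0],
    [3.5,[0,0,0.1],0],
    [3.5,[0,0,0.15],0],
    [3.5,[0,0,0.2],0],
    [3.5,[0,0,0.2],0],
    [3.5,[0,0,0.2],0],
    [3.5,[0,0,0.2],0],
  ],
)

```text
time_s: 8.8
ee_pos: [0.613, 0.2088, 0.1653]
eef_rot: [-1.571, 0.0, -1.445]
force: [0.6, 0.6, -3.7]
grip_width: 0.0396
```

```bash
python3 -c "
from h import *
go(0.0255,0.001,.165)"
```

```text
now F [0.0233 0.0009 0.1653] yawF 0.007112864124567686 move cm [-0.01  0.03  0.22] turn 0.0001241428982208248 f [ 0.6  0.6 -3.7] m [ 0.   -0.02 -0.02] 8.8
```

Call:
jog_arm(
  targets=[
    [3.5,[0,0,0.05],0],
    [3.5,[0,0,0.1],0],
    [3.5,[0,0,0.15],0],
    [3.5,[0,0,0.2],0],
    [3.5,[0,0,0.2],0],
    [3.5,[0,0,0.2],0],
  ],
)

```text
time_s: 9.4
ee_pos: [0.615, 0.2091, 0.1652]
eef_rot: [-1.571, -0.0, -1.445]
force: [-0.1, -0.7, -3.3]
grip_width: 0.0396
```

Call:
jog_arm(
  targets=[
    [3.5,[0,0,0.05],0],
    [3.5,[0,0,0.1],0],
    [3.5,[0,0,0.1],0],
    [3.5,[0,0,0.1],0],
  ],
)

```text
time_s: 9.8
ee_pos: [0.616, 0.2092, 0.1653]
eef_rot: [-1.571, 0.0, -1.445]
force: [0.3, 0.1, -3.6]
grip_width: 0.0393
```

Call:
jog_arm(
  targets=[
    [3.5,[0,0,0.05],0],
    [3.5,[0,0,0.05],0],
    [3.5,[0,0,0.05],0],
  ],
)

```text
time_s: 10.1
ee_pos: [0.6164, 0.2093, 0.1652]
eef_rot: [-1.571, -0.0, -1.445]
force: [-0.5, -0.8, -3.9]
grip_width: 0.0397
```

Call:
jog_arm(
  targets=[
    [3.5,[0,0,0.05],0],
    [3.5,[0,0,0.05],0],
    [3.5,[0,0,0.05],0],
  ],
)

```text
time_s: 10.4
ee_pos: [0.6168, 0.2093, 0.1652]
eef_rot: [-1.571, -0.0, -1.445]
force: [-3.6, -0.1, -3.4]
grip_width: 0.0394
```

Call:
jog_arm(
  targets=[
    [3.5,[0,0,0.05],0],
    [3.5,[0,0,0.05],0],
    [3.5,[0,0,0.05],0],
  ],
)

```text
time_s: 10.7
ee_pos: [0.617, 0.2094, 0.1651]
eef_rot: [-1.572, -0.0, -1.445]
force: [-4.9, -0.8, -2.0]
grip_width: 0.0391
```

Contact with the flange at TCP x≈0.6167, matching the camera. Backing off to the middle of the throat.

Call:
jog_arm(
  targets=[
    [3.5,[0,0,-0.1],0],
    [3.5,[0,0,-0.2],0],
    [3.5,[0,0,-0.2],0],
    [3.5,[0,0,-0.2],0],
    [3.5,[0,0,-0.2],0],
  ],
)

```text
time_s: 11.2
ee_pos: [0.6155, 0.2091, 0.1653]
eef_rot: [-1.571, 0.0, -1.445]
force: [-0.4, -0.2, -2.4]
grip_width: 0.0399
```

Call:
jog_arm(
  targets=[
    [3.5,[0,0.1,0],0],
    [3.5,[0,0.2,0],0],
    [3.5,[0,0.3,0],0],
    [3.5,[0,0.3,0],0],
    [3.5,[0,0.3,0],0],
  ],
)

```text
time_s: 11.7
ee_pos: [0.6154, 0.2092, 0.1622]
eef_rot: [-1.571, 0.0, -1.445]
force: [-0.2, -0.4, -3.7]
grip_width: 0.0396
```

Call:
jog_arm(
  targets=[
    [3.5,[0,0.1,0],0],
    [3.5,[0,0.2,0],0],
    [3.5,[0,0.2,0],0],
    [3.5,[0,0.2,0],0],
  ],
)

```text
time_s: 12.1
ee_pos: [0.6153, 0.2091, 0.1602]
eef_rot: [-1.571, -0.0, -1.445]
force: [-4.1, -0.0, -0.6]
grip_width: 0.0401
```

Call:
jog_arm(
  targets=[
    [3.5,[0,0.1,0],0],
    [3.5,[0,0.2,0],0],
    [3.5,[0,0.2,0],0],
    [3.5,[0,0.2,0],0],
  ],
)

```text
time_s: 12.5
ee_pos: [0.6153, 0.2092, 0.1581]
eef_rot: [-1.571, 0.0, -1.445]
force: [-4.8, -0.9, 0.7]
grip_width: 0.0394
```

Call:
jog_arm(
  targets=[
    [3.5,[0,0.1,0],0],
    [3.5,[0,0.2,0],0],
    [3.5,[0,0.2,0],0],
    [3.5,[0,0.2,0],0],
  ],
)

```text
time_s: 12.9
ee_pos: [0.6153, 0.2091, 0.1561]
eef_rot: [-1.571, -0.0, -1.445]
force: [-4.9, -0.7, 0.2]
grip_width: 0.0394
```

Call:
jog_arm(
  targets=[
    [3.5,[0,0.1,0],0],
    [3.5,[0,0.2,0],0],
    [3.5,[0,0.2,0],0],
    [3.5,[0,0.2,0],0],
  ],
)

```text
time_s: 13.3
ee_pos: [0.6154, 0.2091, 0.1541]
eef_rot: [-1.571, -0.0, -1.445]
force: [-3.6, 0.0, -1.6]
grip_width: 0.0397
```

Call:
jog_arm(
  targets=[
    [3.5,[0,0.05,0],0],
    [3.5,[0,0.1,0],0],
    [3.5,[0,0.1,0],0],
    [3.5,[0,0.1,0],0],
  ],
)

```text
time_s: 13.7
ee_pos: [0.6154, 0.2091, 0.1531]
eef_rot: [-1.571, -0.0, -1.445]
force: [-4.4, -0.9, -1.5]
grip_width: 0.0394
```

Call:
jog_arm(
  targets=[
    [3.5,[0,0.05,0],0],
    [3.5,[0,0.05,0],0],
    [3.5,[0,0.05,0],0],
  ],
)

```text
time_s: 14.0
ee_pos: [0.6154, 0.2091, 0.1527]
eef_rot: [-1.571, -0.0, -1.445]
force: [-3.7, -1.5, -1.5]
grip_width: 0.0396
```

Call:
jog_arm(
  targets=[
    [3.5,[0,0.05,0],0],
    [3.5,[0,0.05,0],0],
    [3.5,[0,0.05,0],0],
  ],
)

```text
time_s: 14.3
ee_pos: [0.6155, 0.2092, 0.1524]
eef_rot: [-1.571, 0.0, -1.445]
force: [-4.7, -0.2, 0.8]
grip_width: 0.0396
```

Call:
jog_arm(
  targets=[
    [3.5,[0,0.05,0],0],
    [3.5,[0,0.05,0],0],
    [3.5,[0,0.05,0],0],
  ],
)

```text
time_s: 14.6
ee_pos: [0.6155, 0.2092, 0.1523]
eef_rot: [-1.57, 0.0, -1.445]
force: [-6.2, -0.2, 2.8]
grip_width: 0.04
```

A firm stop at TCP z 0.1523 means the eye is on the seat. Opening gently.

Call:
jog_arm(
  targets=[
    [4.3,[0,0,0],0],
    [4.6,[0,0,0],0],
    [5.0,[0,0,0],0],
    [5.6,[0,0,0],0],
    [5.6,[0,0,0],0],
    [5.6,[0,0,0],0],
    [5.6,[0,0,0],0],
  ],
)

```text
time_s: 15.3
ee_pos: [0.6155, 0.2092, 0.1518]
eef_rot: [-1.571, 0.0, -1.445]
force: [-0.5, -0.5, -0.1]
grip_width: 0.056
```

Call:
jog_arm(
  targets=[
    [5.6,[0,-1,0],0],
    [5.6,[0,-3,0],0],
    [5.6,[0,-5,0],0],
    [5.6,[0,-9,0],0],
    [5.6,[0,-13,0],0],
    [5.6,[0,-17,0],0],
    [5.6,[0,-17,0],0],
    [5.6,[0,-17,0],0],
    [5.6,[0,-17,0],0],
  ],
)

```text
time_s: 16.2
ee_pos: [0.6152, 0.2091, 0.3206]
eef_rot: [-1.573, -0.0, -1.445]
force: [-0.6, -0.2, -0.9]
grip_width: 0.0556
```

```bash
python3 - <<'E'
from h import *
go(.0255,0)
Rm=R.from_euler('z',-7.2,degrees=True).as_matrix();ims=[]
for n in ('wrist','side'):
    c=snap(n);ims.append(c['img']);P=cloud(c);Q=(P-np.array([.59,.205,0]))@Rm.T
    k=Q[(abs(Q[...,0]-.025)<.02)&(abs(Q[...,1])<.035)&(Q[...,2]>.156)&(Q[...,2]<.175)];
    s=k[(k[:,2]>.159)&(k[:,0]<.0275)];print(n,len(s),np.percentile(s,[2,50,98],axis=0).round(4).tolist(),cv2.minAreaRect((s[:,:2]*1000).astype(np.float32)))
w=np.hstack([cv2.resize(ims[0],(440,330)),cv2.resize(ims[1][140:270,280:410],(330,330))]);save('w5.png',w)
E
```

```text
now F [0.0255 0.0009 0.3206] yawF 0.006928188192449447 move cm [0.09 0.   0.  ] turn 0.00012091969515615197 f [-0.6 -0.2 -0.9] m [-0.02  0.02 -0.03] 16.2
wrist 313 [[0.0171, -0.0171, 0.1594], [0.0246, 0.0023, 0.1632], [0.0273, 0.0216, 0.1649]] ((21.532878875732422, 2.2743892669677734), (39.269466400146484, 11.842930793762207), 89.7694091796875)
side 27 [[0.0204, -0.0234, 0.1594], [0.0238, -0.0046, 0.1625], [0.0273, 0.0214, 0.166]] ((23.548309326171875, 0.0390472412109375), (47.07106399536133, 7.0004777908325195), 88.73442840576172)
```

View pics/w5.png

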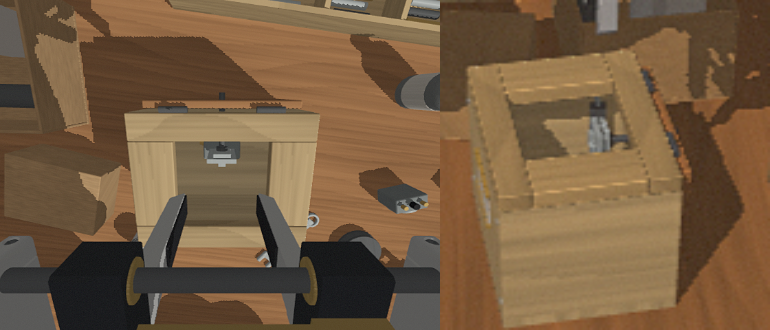

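The gauge hangs on the hook, bridge at (221,157) in the wrist picture, square and with the hand clear. One numeric check of plumbness and rest.

Call:
jog_arm(
  targets=[
    [5.6,[0,0,0],0],
    [5.6,[0,0,0],0],
    [5.6,[0,0,0],0],
    [5.6,[0,0,0],0],
    [5.6,[0,0,0],0],
    [5.6,[0,0,0],0],
    [5.6,[0,0,0],0],
    [5.6,[0,0,0],0],
    [5.6,[0,0,0],0],
    [5.6,[0,0,0],0],
  ],
)

```text
time_s: 17.3
ee_pos: [0.6154, 0.2092, 0.3217]
eef_rot: [-1.571, -0.0, -1.445]
force: [-0.5, -0.6, 0.2]
grip_width: 0.0559
```

```bash
python3 - <<'E'
from h import *
Rm=R.from_euler('z',-7.2,degrees=True).as_matrix()
for n in ('top','side','wrist','wrist'):
    c=snap(n);P=cloud(c);Q=(P-np.array([.59,.205,0]))@Rm.T
    if n=='top': save('t9.png',c['img'])
    d=(abs(Q[...,0]-.025)<.03)&(abs(Q[...,1])<.045)
    for lo,hi in ((.160,.172),(.110,.135),(.085,.1),(.05,.085)):
        k=Q[d&(Q[...,2]>lo)&(Q[...,2]<hi)&((Q[...,0]<.0285))]
        if len(k)>8: print(n,lo,len(k),np.percentile(k,[3,50,97],axis=0).round(4).tolist())
    k=Q[d&(abs(Q[...,1]-.001)>.013)&(abs(Q[...,1])<.02)&(Q[...,2]>.104)&(Q[...,2]<.162)]
    if len(k)>20: print(n,'strap face x(z) slope',np.polyfit(k[:,2],k[:,0],1),len(k))
# bystander drift: side/top before-after away from arm
print(ctrl.get_obs()['time_s'])
E
```

```text
side 0.16 26 [[0.0204, -0.0223, 0.1606], [0.0242, -0.0015, 0.1629], [0.0274, 0.0201, 0.167]]
wrist 0.16 289 [[0.0219, -0.0164, 0.1606], [0.0249, 0.0024, 0.1633], [0.0273, 0.0205, 0.1647]]
wrist 0.11 66 [[0.0265, -0.0178, 0.112], [0.0268, 0.0151, 0.1225], [0.0271, 0.0215, 0.1321]]
wrist 0.085 275 [[0.0105, -0.028, 0.0913], [0.0223, -0.0121, 0.0934], [0.0282, 0.0308, 0.0965]]
wrist 0.05 19 [[0.0243, 0.0345, 0.0507], [0.0268, 0.0373, 0.0528], [0.0285, 0.0409, 0.0545]]
wrist strap face x(z) slope [0.00842161 0.02576546] 148
wrist 0.16 293 [[0.0219, -0.0164, 0.1606], [0.0249, 0.0023, 0.1635], [0.0273, 0.0201, 0.1649]]
wrist 0.11 69 [[0.0264, -0.0179, 0.112], [0.0268, 0.015, 0.122], [0.0271, 0.0214, 0.1344]]
wrist 0.085 272 [[0.0106, -0.0281, 0.0915], [0.0222, -0.0127, 0.0935], [0.0282, 0.0307, 0.0967]]
wrist 0.05 18 [[0.0242, 0.0345, 0.0504], [0.0266, 0.0372, 0.0525], [0.0285, 0.0408, 0.0542]]
wrist strap face x(z) slope [0.01100808 0.02541209] 148
17.5
```

```bash
python3 -c "
from station import ctrl
print(ctrl.hand_in())"
```

```text
the job is handed in; nothing more can be done
None
```

The gauge is hanging on the hook in the locker, fully home. The hand is clear and the job is handed in, at about 17.5 s of the 53 s allowed; no verdict is reported.

**What I did:** I took the grey gauge by its strap and lowered it through the hatch with about 20 mm to spare. I passed the eye over the nose, found the flange by touch at about 5 N, and backed off into the throat. I then pressed the strap down past the leaf in 0.5–2 mm steps to a firm stop. The push stayed under about 8 N and the hatch frame was not felt at any point.

**Last checks:**

| Check | Measured | Expected or limit |
|---|---|---|
| Height of top of strap | about 164 mm | 164 mm |
| Height of case top | 93.5 mm | 94 mm |
| Tilt | about 0.01 rad | under 0.12 rad |
| Squareness to locker | about 0.2° | under 14° |
| Sideways offset from hook | about 1 mm or less | under 5 mm |
| Movement between two close frames | none beyond noise | at rest |

**Disagreed or not checked:**
- The side camera put the strap about 2 mm to one side of the wrist camera's reading, from sparse points and within calibration.
- I did not measure the bystanders at the end. The held gauge and hand passed well above them, and no unexpected force showed.

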